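# Close up a test set for carrying

## Robot

A 7-joint arm with a two-finger parallel gripper is mounted at the origin on the work surface. World frame = base frame: x ahead of the robot, y to its left, z up, the work surface at z = 0. Lengths are in m, angles in degrees, forces in N, time in s.
With the tool pointing down it reaches from about 0.4 to 0.9 m from the base axis. Payload 5.5 kg.
Tool frame: the origin (TCP) lies at the centre of the arm's flange, where the gripper is bolted on; the fingertips stand 173 mm ahead of it and the grasp point (between the pads) lies 155 mm ahead of it; z points along the fingers, y is the line along which they close (so a half turn about z gives the same grasp; the last joint's range is limited). The gripper opens to 85 mm and grips with 20 to 120 N. Pads are 22 mm wide; open, the fingers measure 114 mm over their backs; the gripper's body (76 mm by 85 mm) begins 54 mm behind the grasp point. The pads swing forward as they close: fully open they stand 13 mm farther back than shut.
Start: joints at [91.627, 28.699, -24.465, 88.831, 12.651, 65.22, -12.049], TCP at [0.151, -0.632, 0.405] pointing down, gripper open.
Joint ranges: [-164.97, 164.97], [-17.58, 116.51], [-87.97, 89.64], [11.32, 138.91], [-80.73, 260.73], [10.89, 115.49], [-147.41, 147.41]. Speed limits (degrees/s): [147.25, 147.25, 180, 180, 180, 180, 180].

## Interface

Orientations are given as [roll, pitch, yaw] about the fixed x, y, z axes, in that order (R = Rz(yaw) Ry(pitch) Rx(roll)).
In Python, from rig import r gives the robot as it stands.
- The arm moves only by the tool arm_command, never from a script. Its argument "rows" is a list of rows, each a list of 5 numbers: the shift along the world's x, y, z normalised to -1 to 1, where 1 is 0.15 m, then the turn about the world's z normalised to -1 to 1, where 1 is 60 degrees, then the closure, from 0 (fully open) to 1 (shut). A call has 1 to 20 rows; each row is the pose to reach, as a shift and turn from the pose commanded when the call began; what a row does not reach only later rows make up. A row lasts 1/12 s, in which the tool goes at most 41.7 mm and 7.16 degrees, less where a joint would pass 70% of its speed; a pose out of reach is approached as far as the arm can. A call with a number of a shift or a turn outside -1 to 1 is refused whole. A call with a gripper value outside its range is refused whole. The fingers move at their own pace and stop on an object; the grip force is fixed at half the most. Time passes only in rows, so rows that repeat a pose let the fingers close. It gives the time, the measured TCP pose, the force, the opening and the grip force at its end, in the units of the state.
- r.get_obs(): the state, without advancing time (a new reading comes with each control period).
- r.camera(name): name is "side" or "top" or "wrist"; returns the picture (400x640x3 uint8, red, green, blue); there is no depth.
- r.get_calibration(name): a dict with "camera_matrix" (3x3 intrinsics, pixels), "rvec" (rotation vector, rad) and "tvec" (3), from world to camera coordinates, as OpenCV has them; the wrist camera has in their place "T_tool_cam" (4x4, takes a point from camera to tool coordinates, whose origin is the TCP and whose axes are the flange's). Camera axes: x right, y down, z forward; pixel columns grow to the right and rows downward; lengths in m; the calibration is good to about 2 mm. A picture is of the moment at which its call begins: read the wrist's pose just before it. get_calibration takes no time and is no camera call.
- r.close_job(): hands the job in; it is judged then, once.
The state is a dict: "time": time; "qpos": joint angles; "qd": joint speeds; "joint_torque": joint torques, N m; "tool_pos": TCP position; "ee_rot": TCP orientation; "ft_force": force on the tool from outside, world axes, zero at the start; "ft_torque": the same for the moment, N m; "width": opening from 0.0 (shut) to 1.0 (fully open); "finger_force": force on a finger pad.
Only numpy, scipy, OpenCV 4.12 (cv2) and the standard library are available. Lean on these libraries where they do the work, as an engineer would, in place of code of your own. Each camera call takes 0.05 s, during which the arm holds its last target. There are 200 camera calls.

## Task

Close up the open grey test-set case so that it can be carried off: press its lid fully shut past its catch, and only then swing the bail handle from behind the case, over the top and down in front until it clicks fully home in its end detent. The case is light and only stands on the bench, so press no harder than the catches need: do not shove it along, tip it or lean on it with your weight. Leave the screwdriver, pliers, tape and breaker that lie around it where they are.

Things in the scene. Friction and masses are not known exactly. Their poses are not given: they have to be found in the camera images.
- case: Grey plastic test-set case, 140 (x) x 200 (y) x 97 mm high with the lid shut, 1.5 kg, standing loose on rubber feet. Origin: centre of its underside, on the bench. Its +x is the back (the lid hinge side), -x the front, z up. Back face at x +70 mm, front face at x -70 mm, sides at y +-100 mm.
- lid (a joint): Lid hinge, rad: 0 = shut, 1.1 = fully open. Flat plate 140 x 200 x 10 mm hinged along the back rim; stays where it is left. From about 0.28 down a spring catch resists (about 8 N at the front edge); it gives at about 0.1 and pulls the lid shut. Shut, the lid's top face is 97 mm above the bench.
- lid_hinge (a point): Point on the lid hinge axis, at the middle of the case's back rim: (70, 0, 87) mm in the case frame. The axis is the case's y.
- lid_edge (a point): Middle of the lid's free front edge, on its outer (top) face, 140 mm from the hinge.
- bail (a joint): Bail handle hinge, rad: 0 = lying behind the case, bar 8 degrees above level; 1.43 = upright; 2.86 = end stop in front, bar's centre 66 mm above the bench. Stays where it is left (friction about 2 N at the bar). From 0.45 rad before the end a spring detent resists (up to about 8 N more at the bar); it gives about 0.16 before the end and pulls it home.
- bail_hinge (a point): Point on the bail's axis, midway between its two side pivots: (20, 0, 50) mm in the case frame. The axis is the case's y. The bail swings in the case's x-z plane.
- bail_grip (a point): Middle of the bail's bar, on its centre line, 114 mm from the axis. The bar runs along the case's y; black grip sleeve 130 mm long, 16 mm thick. The U-shaped bail passes outside the case (arms at y +-114 mm). Lying behind, its sleeve is about 55 mm off the case's back; in the end position only about 15 mm off the front, too close for a finger.
- screwdriver: Bystander: screwdriver with black handle lying on the bench beside the case.
- pliers: Bystander: red-handled pliers lying on the bench beside the case, 165 mm long.
- tape: Bystander: roll of black tape, 60 mm across, 19 mm high, on the bench beside the case.
- breaker: Bystander: white three-module circuit breaker, 85 x 54 x 78 mm, on the bench beside the case.
- table: The bench, its sheet-metal top at height 0.

How it is judged (in metres and radians):
On the way, in this order (a step that is already met when the one before it is completed fails the run):
1. the lid is pressed shut past its catch while the bail still lies on the back side (value of joint lid below 0.03 rad and value of joint bail below 1.2 rad), for 0.2 s.
2. the bail is swung over to the front and seated in its end detent, with the lid shut (value of joint bail above 2.8 rad and value of joint lid below 0.03 rad), for 0.2 s.
At the end, for the whole second after the job is handed in: The lid reads under 0.03 rad, the bail over 2.80 rad of 2.86 and at rest; the case stands level (within 0.05 rad), at rest and within 30 mm of where it was; each bystander within 30 mm of where it was (all of step 2 and distance of each of case, screwdriver, pliers, tape, breaker from where it was at the start of the episode below 0.03 m and angle between case's own z axis and vertical below 0.05 rad and linear speed of case below 0.02 m/s and velocity of joint bail below 0.05 rad/s); the robot touches nothing.
It fails at once if the case is shoved more than 30 mm (distance of case from where it was at the start of the episode above 0.03 m).
It fails at once if the case is tipped by more than 0.2 rad (angle between case's own z axis and vertical above 0.2 rad).
It fails at once if the case is leaned on: it bears on the bench with more than 90 N (its weight is about 18 N) (contact force between case and table above 90 N).
It fails at once if the bail is swung over while the lid is open (value of joint bail above 1.4 rad and value of joint lid above 0.06 rad).
It fails at once if a bystander is pushed more than 30 mm (distance of any of screwdriver, pliers, tape, breaker from where it was at the start of the episode above 0.03 m).
It also fails if it takes over 61 s, if anything falls off the work surface, if the arm or the gripper's body presses on something with over 40 N, if the wrist force passes 120 N, or if a joint passes its speed limit or range.

## Working session

There is one attempt and no reset: what is moved stays moved. The work goes in short steps, Python scripts to look and compute and a tool call to move; the robot and the scene stay as the last step left them, time stands still between calls to the robot, and variables do not carry over. Pictures are saved under pics/ and viewed, at most 10 in all, crops included, and the job is handed in when it is done.

Besides the shell and the picture viewer there is one more tool, called after "Emit:" as a command line: name --pt "numbers of a row" for each row, then --argument value for the rest. arm_command: Moves the arm, as the interface text tells. Scaled input: -1 to 1 covers 0.15 m each way for a shift and 60 degrees each way for a turn. Its arguments: {"type":"object","properties":{"rows":{"type":"array"}},"required":["rows"]}

```bash
mkdir -p pics
python3 - <<'E'
from rig import r
import cv2
for n in ("side","top"):
    cv2.imwrite(f"pics/{n}0.png", r.camera(n)[:,:,::-1])
    c=r.get_calibration(n); print(n,c)
o=r.get_obs(); print({k:o[k] for k in("time","tool_pos","ee_rot","ft_force","width")})
E
```

```text
side {'camera_matrix': array([[384.68292427,   0.        , 321.23442187],
       [  0.        , 384.68292427, 202.25857759],
       [  0.        ,   0.        ,   1.        ]]), 'rvec': array([ 1.01769344, -2.50468652,  0.98763729]), 'tvec': array([0.47205121, 0.34175258, 0.68621423])}
top {'camera_matrix': array([[367.78431939,   0.        , 322.4084006 ],
       [  0.        , 367.78431939, 208.65430147],
       [  0.        ,   0.        ,   1.        ]]), 'rvec': array([ 2.15776547, -2.15935386,  0.13818958]), 'tvec': array([0.06598722, 0.62270456, 0.88093487])}
{'time': 0.1, 'tool_pos': array([ 0.15108799, -0.63187634,  0.40374458]), 'ee_rot': array([-1.79899820e+02, -4.86452304e-03,  1.34554502e+01]), 'ft_force': array([-0.37976705,  1.11342615, -0.25330118]), 'width': 1.0002062606392654}
```

View pics/top0.png

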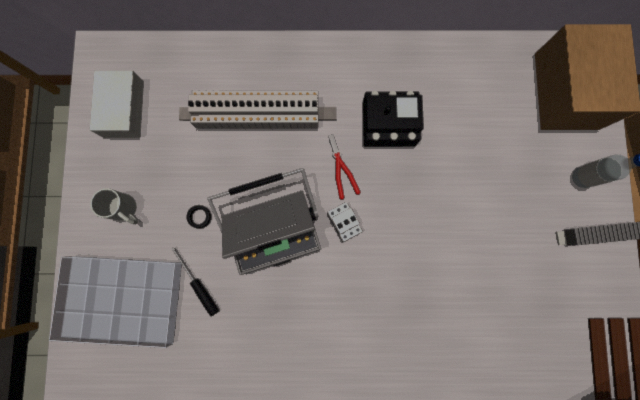

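View pics/side0.png

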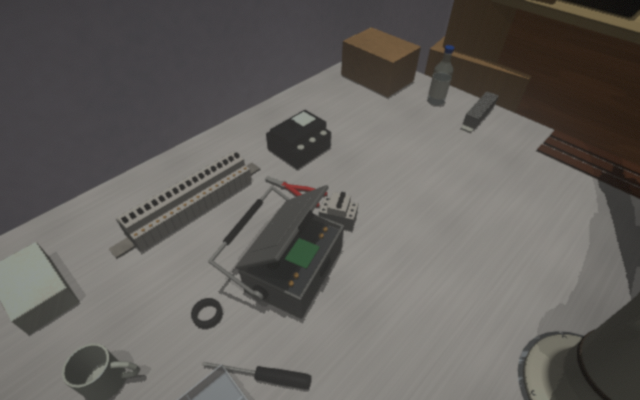

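The top view shows the case around (270,225) with its lid half open. The bail sleeve lies behind it at (255,184), the tape at (199,216), the screwdriver at (205,290), the breaker at (344,222) and the pliers at (345,175). In the side view the case is around (290,250). I'll enlarge both views to pick points.

Run:
```python
import cv2
a=cv2.imread("pics/top0.png")[160:290,180:340]; b=cv2.imread("pics/side0.png")[175:320,200:360]
cv2.imwrite("pics/topz.png",cv2.resize(a,None,fx=4.5,fy=4.5,interpolation=cv2.INTER_CUBIC))
cv2.imwrite("pics/sidez.png",cv2.resize(cv2.convertScaleAbs(b,alpha=1.6),None,fx=4,fy=4,interpolation=cv2.INTER_CUBIC))
```

```text
(no output)
```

View pics/topz.png

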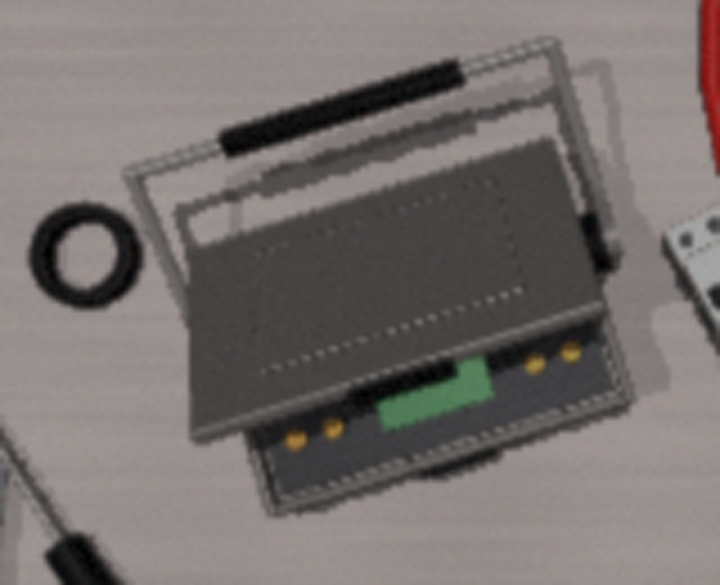

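View pics/sidez.png

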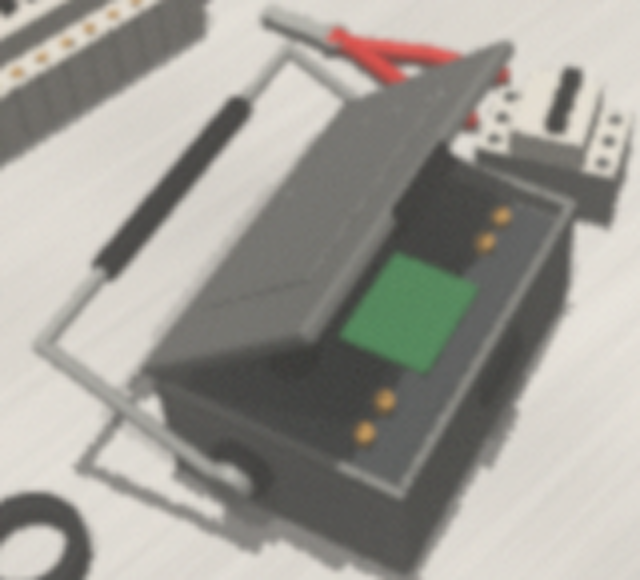

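The front rim corners are at zoomed top (275,512) and (632,405), and zoomed side (405,495) and (572,205). The sleeve ends are at top (225,142) and (462,73), and the lid's free edge runs (191,432) to (602,300). Next I fit the pose to these points.

```bash
cat > fit.py <<'E'
from rig import r
import numpy as np, cv2
from scipy.optimize import least_squares
cal={n:r.get_calibration(n) for n in("side","top")}
def proj(n,P):
    c=cal[n]; return cv2.projectPoints(np.atleast_2d(P).astype(float),c["rvec"],c["tvec"],c["camera_matrix"],None)[0][:,0]
def ray(n,uv,z):
    c=cal[n]; R=cv2.Rodrigues(c["rvec"])[0]; o=-R.T@c["tvec"]
    d=R.T@np.linalg.inv(c["camera_matrix"])@[*uv,1]; return o+d*(z-o[2])/d[2]
def world(p,q):
    c,s=np.cos(q[2]),np.sin(q[2]); return np.array([q[0]+c*p[0]-s*p[1],q[1]+s*p[0]+c*p[1],p[2]])
def lid(y,th,l=.14,t=.01): return [.07-l*np.cos(th)+t*np.sin(th),y,.087+l*np.sin(th)+t*np.cos(th)]
def bail(y,b):
    a=np.radians(8)+b; return [.02+.114*np.cos(a),y,.05+.114*np.sin(a)]
E
python3 - <<'E'
from fit import *
T=lambda u,v:(180+u/4.5,160+v/4.5); S=lambda u,v:(200+u/4,175+v/4)
rim=lambda y:lambda q:[-.07,y,.087]
L=lambda y,l=.14:lambda q:lid(y,q[3],l)
B=lambda y:lambda q:bail(y,q[4])
obs=[("top",T(275,512),rim(.1)),("top",T(632,405),rim(-.1)),("side",S(405,495),rim(.1)),("side",S(572,205),rim(-.1)),
("top",T(191,432),L(.1)),("top",T(602,300),L(-.1)),("top",T(190,245),L(.1,0)),("top",T(552,140),L(-.1,0)),("side",S(300,335),L(.1)),("side",S(508,45),L(-.1)),
("top",T(225,142),B(.065)),("top",T(462,73),B(-.065)),("side",S(105,270),B(.065)),("side",S(245,103),B(-.065))]
f=lambda q:np.concatenate([proj(n,world(m(q),q))[0]-uv for n,uv,m in obs])
x0=ray("top",(272,230),.05)
s=least_squares(f,[x0[0],x0[1],.2,.6,.05],loss="soft_l1")
print(s.x.round(4)); print(f(s.x).reshape(-1,2).round(1).tolist())
q=s.x; np.save("q.npy",q)
for nm,p in dict(lidedge=lid(0,q[3]),hinge=[.07,0,.087],grip=bail(0,q[4]),shutfront=[-.07,0,.097],bailax=[.02,0,.05]).items(): print(nm,world(p,q).round(4))
for nm,uv,z in (("tape",(199,216),.015),("breaker",(344,222),.078),("breakback",(340,205),.078),("pliers",(345,175),.01),("driver",(205,297),.012)): print(nm,ray("top",uv,z).round(3))
E
```

```text
[0.5582 0.184  0.3009 0.7579 0.367 ]
[[-2.1, 1.4], [1.1, -0.7], [-1.1, 1.2], [1.9, -1.0], [-0.6, 0.6], [1.3, 1.0], [-0.8, 0.1], [0.4, -1.5], [-0.2, -0.2], [0.2, -2.0], [-0.3, 0.6], [0.6, -0.3], [-0.7, -0.1], [-0.4, -0.3]]
lidedge [0.5345 0.1767 0.1905]
hinge [0.625  0.2048 0.087 ]
grip [0.6725 0.2195 0.1053]
shutfront [0.4913 0.1633 0.097 ]
bailax [0.5773 0.19   0.05  ]
tape [0.607 0.381 0.015]
breaker [0.586 0.014 0.078]
breakback [0.627 0.023 0.078]
pliers [0.715 0.006 0.01 ]
driver [0.404 0.359 0.012]
```

Fit result: case at (0.558, 0.184) with yaw 17.2°, lid at 0.76 rad, bail at about 0.37 rad. I'm closing the fingers and travelling over in stages.

Emit:
arm_command --pt "0.67 1 0.1 0.0625 1" --pt "0.67 1 0.1 0.0625 1" --pt "0.67 1 0.1 0.0625 1" --pt "0.67 1 0.1 0.0625 1" --pt "0.67 1 0.1 0.0625 1" --pt "0.67 1 0.1 0.0625 1"

```text
time: 0.6
tool_pos: [0.2555, -0.4781, 0.4203]
ee_rot: [-180.0, -0.1, 17.7]
ft_force: [-0.6, 0.9, 0.1]
width: 0.142
finger_force: 0.0
```

Emit:
arm_command --pt "0.67 1 0 0 1" --pt "0.67 1 0 0 1" --pt "0.67 1 0 0 1" --pt "0.67 1 0 0 1" --pt "0.67 1 0 0 1" --pt "0.67 1 0 0 1"

```text
time: 1.1
tool_pos: [0.3545, -0.329, 0.4199]
ee_rot: [-180.0, -0.1, 17.6]
ft_force: [-0.5, -0.5, 0.2]
width: -0.001
finger_force: 0.0
```

Emit:
arm_command --pt "0.67 1 0 0 1" --pt "0.67 1 0 0 1" --pt "0.67 1 0 0 1" --pt "0.67 1 0 0 1" --pt "0.67 1 0 0 1" --pt "0.67 1 0 0 1"

```text
time: 1.6
tool_pos: [0.4546, -0.1799, 0.4199]
ee_rot: [-180.0, -0.1, 17.5]
ft_force: [-0.6, 0.0, 0.3]
width: 0.002
finger_force: 0.0
```

Emit:
arm_command --pt "0.33 1 0 0 1" --pt "0.33 1 0 0 1" --pt "0.33 1 0 0 1" --pt "0.33 1 0 0 1" --pt "0.33 1 0 0 1" --pt "0.33 1 0 0 1"

```text
time: 2.1
tool_pos: [0.5027, -0.0326, 0.4194]
ee_rot: [-180.0, 0.0, 17.3]
ft_force: [-0.7, -0.4, 0.3]
width: -0.0
finger_force: 0.0
```

Emit:
arm_command --pt "0.2 1 0 0 1" --pt "0.2 1 0 0 1" --pt "0.2 1 0 0 1" --pt "0.2 1 0 0 1" --pt "0.2 1 0 0 1" --pt "0.2 1 0 0 1"

```text
time: 2.6
tool_pos: [0.5329, 0.1164, 0.4191]
ee_rot: [180.0, 0.1, 17.2]
ft_force: [-1.9, -1.1, 0.1]
width: 0.001
finger_force: 0.0
```

Emit:
arm_command --pt "0.17 0.445 0 0 1" --pt "0.17 0.445 0 0 1" --pt "0.17 0.445 0 0 1" --pt "0.17 0.445 0 0 1" --pt "0.17 0.445 0 0 1"

```text
time: 3.02
tool_pos: [0.5585, 0.181, 0.4189]
ee_rot: [179.9, 0.1, 17.0]
ft_force: [0.4, -0.2, -0.4]
width: -0.005
finger_force: 0.0
```

Run:
```python
from fit import *
q=np.load("q.npy"); o=r.get_obs(); print(o["tool_pos"].round(4))
for th in (.758,.7,.6,.5,.4,.3,.25,.2,.15,.1,.05,.02,0):
    p=np.array(lid(0,th,.12))+[.011,0,.173]; print(th,((world(p,q)-o["tool_pos"])/.15).round(3))
```

```text
[0.5585 0.181  0.4189]
0.758 [ 0.002  0.021 -0.461]
0.7 [-0.03   0.011 -0.493]
0.6 [-0.081 -0.005 -0.552]
0.5 [-0.127 -0.019 -0.617]
0.4 [-0.166 -0.031 -0.686]
0.3 [-0.198 -0.041 -0.759]
0.25 [-0.211 -0.045 -0.796]
0.2 [-0.223 -0.049 -0.835]
0.15 [-0.233 -0.052 -0.874]
0.1 [-0.24  -0.054 -0.913]
0.05 [-0.246 -0.056 -0.952]
0.02 [-0.249 -0.057 -0.976]
0 [-0.251 -0.057 -0.992]
```

Emit:
arm_command --pt "0 0.02 -0.25 0 1" --pt "0 0.02 -0.4 0 1" --pt "0 0.02 -0.44 0 1" --pt "0 0.015 -0.46 0 1" --pt "-0.015 0.015 -0.48 0 1" --pt "-0.03 0.01 -0.495 0 1" --pt "-0.055 0 -0.525 0 1" --pt "-0.08 -0.005 -0.555 0 1" --pt "-0.105 -0.01 -0.585 0 1" --pt "-0.127 -0.02 -0.617 0 1" --pt "-0.147 -0.025 -0.65 0 1" --pt "-0.166 -0.03 -0.686 0 1" --pt "-0.182 -0.035 -0.72 0 1" --pt "-0.19 -0.04 -0.74 0 1" --pt "-0.19 -0.04 -0.74 0 1"

```text
time: 4.27
tool_pos: [0.5286, 0.1784, 0.3077]
ee_rot: [-180.0, 0.1, 17.2]
ft_force: [0.1, -0.4, 0.0]
width: -0.001
finger_force: 0.0
```

Emit:
arm_command --pt "-0.01 -0.002 -0.03 0 1" --pt "-0.02 -0.005 -0.06 0 1" --pt "-0.03 -0.008 -0.09 0 1" --pt "-0.04 -0.01 -0.12 0 1" --pt "-0.045 -0.012 -0.14 0 1" --pt "-0.045 -0.012 -0.14 0 1"

```text
time: 4.77
tool_pos: [0.5226, 0.1768, 0.2874]
ee_rot: [-180.0, -0.0, 17.2]
ft_force: [-0.3, -0.1, 0.8]
width: 0.001
finger_force: 0.0
```

Emit:
arm_command --pt "0 0 -0.03 0 1" --pt "0 0 -0.06 0 1" --pt "0 0 -0.06 0 1"

```text
time: 5.02
tool_pos: [0.5218, 0.1764, 0.2773]
ee_rot: [-180.0, 0.1, 17.2]
ft_force: [-0.6, 0.2, -0.6]
width: 0.0
finger_force: 0.0
```

Run:
```python
from rig import r
import cv2
o=r.get_obs(); print(o["time"],o["tool_pos"].round(4),o["ft_force"].round(1))
b=r.camera("side")[150:330,190:370,::-1]
cv2.imwrite("pics/side1.png",cv2.resize(cv2.convertScaleAbs(b,alpha=1.6),None,fx=3.3,fy=3.3,interpolation=cv2.INTER_CUBIC))
```

```text
5.0167 [0.5218 0.1764 0.2773] [-0.6  0.2 -0.6]
```

View pics/side1.png

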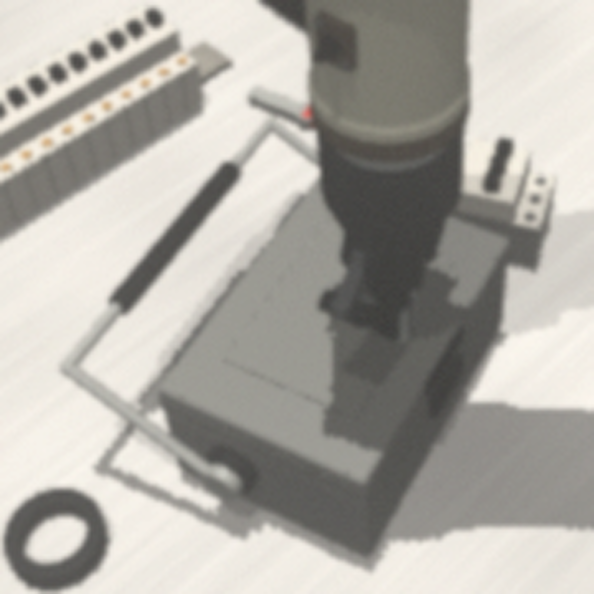

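The lid looks flat and shut, with its front-left corner at crop (375,485). I'll press a little further to confirm contact and height.

Emit:
arm_command --pt "0 0 -0.02 0 1" --pt "0 0 -0.035 0 1" --pt "0 0 -0.045 0 1" --pt "0 0 -0.045 0 1"

```text
time: 5.4
tool_pos: [0.5224, 0.1767, 0.2715]
ee_rot: [-180.0, 0.0, 17.2]
ft_force: [-0.2, 0.5, 0.2]
width: 0.001
finger_force: 0.0
```

Run:
```python
from fit import *
q=np.load("q.npy")
T=lambda u,v:(190+u/3.3,150+v/3.3)
print("obs",T(375,485),T(510,238),T(160,393)); 
for th in (0,.1,.2): print(th,proj("side",[world(lid(.1,th),q),world(lid(-.1,th),q),world(lid(.1,th,0),q)]).round(1).tolist())
```

```text
obs (303.6363636363636, 296.969696969697) (344.54545454545456, 222.12121212121212) (238.4848484848485, 269.0909090909091)
0 [[300.0, 297.2], [345.1, 222.3], [236.5, 267.5]]
0.1 [[299.0, 293.0], [344.8, 217.8], [236.0, 267.3]]
0.2 [[297.2, 288.4], [343.8, 213.0], [235.6, 267.1]]
```

Emit:
arm_command --pt "0 0 -0.01 0 1" --pt "0 0 -0.02 0 1" --pt "0 0 -0.02 0 1"

```text
time: 5.65
tool_pos: [0.5225, 0.1772, 0.2708]
ee_rot: [179.9, -0.0, 17.2]
ft_force: [-6.5, -2.0, 17.8]
width: -0.003
finger_force: 8.9
```

The lid is firmly seated: contact came at the expected 97 mm height. I'm lifting off and planning the bail path.

Emit:
arm_command --pt "0 0 0.2 0 1" --pt "0 0 0.45 0 1" --pt "0 0 0.45 0 1" --pt "0.6 0.2 0.45 0 1" --pt "1 0.3 0.45 0 1" --pt "1 0.3 0.45 0 1" --pt "1 0.3 0.45 0 1" --pt "1 0.3 0.45 0 1" --pt "1 0.3 0.45 0 1"

```text
time: 6.4
tool_pos: [0.6735, 0.2222, 0.3353]
ee_rot: [-179.9, 0.0, 17.2]
ft_force: [-0.7, -0.2, -0.6]
width: 0.003
finger_force: 0.0
```

Run:
```python
from fit import *
q=np.load("q.npy"); o=r.get_obs(); c=o["tool_pos"]; print(c.round(4),o["ft_force"].round(1))
print("behind",((world([.165,0,.26],q)-c)/.15).round(3))
for a in range(29,141,6):
    b=np.radians(a-8); p=np.array(bail(0,b))+[.019,0,.173-.018]; print(a,((world(p,q)-world([.165,0,.26],q))/.15).round(3))
```

```text
[0.6735 0.2222 0.3353] [-0.7 -0.2 -0.6]
behind [ 0.282  0.071 -0.502]
29 [-0.167 -0.052  0.002]
35 [-0.208 -0.064  0.069]
41 [-0.254 -0.079  0.132]
47 [-0.307 -0.095  0.189]
53 [-0.365 -0.113  0.24 ]
59 [-0.428 -0.133  0.285]
65 [-0.496 -0.154  0.322]
71 [-0.566 -0.176  0.352]
77 [-0.639 -0.198  0.374]
83 [-0.714 -0.221  0.388]
89 [-0.79  -0.245  0.393]
95 [-0.866 -0.269  0.39 ]
101 [-0.941 -0.292  0.379]
107 [-1.014 -0.315  0.36 ]
113 [-1.086 -0.337  0.333]
119 [-1.154 -0.358  0.298]
125 [-1.219 -0.378  0.256]
131 [-1.278 -0.397  0.207]
137 [-1.333 -0.414  0.152]
```

Emit:
arm_command --pt "0.28 0.07 0 0 1" --pt "0.28 0.07 0 0 1" --pt "0.28 0.07 -0.25 0 1" --pt "0.28 0.07 -0.5 0 1" --pt "0.28 0.07 -0.5 0 1" --pt "0.28 0.07 -0.5 0 1"

```text
time: 6.9
tool_pos: [0.7128, 0.2315, 0.2592]
ee_rot: [180.0, 0.3, 17.2]
ft_force: [0.9, 0.6, 0.6]
width: 0.002
finger_force: 0.0
```

Emit:
arm_command --pt "-0.08 -0.025 0 0 1" --pt "-0.15 -0.045 0 0 1" --pt "-0.17 -0.052 0.01 0 1" --pt "-0.19 -0.058 0.04 0 1" --pt "-0.21 -0.065 0.07 0 1" --pt "-0.23 -0.07 0.1 0 1" --pt "-0.255 -0.08 0.13 0 1" --pt "-0.28 -0.087 0.16 0 1" --pt "-0.305 -0.095 0.19 0 1" --pt "-0.335 -0.104 0.215 0 1" --pt "-0.365 -0.113 0.24 0 1" --pt "-0.365 -0.113 0.24 0 1"

```text
time: 7.9
tool_pos: [0.6618, 0.2165, 0.3036]
ee_rot: [-180.0, -0.6, 17.2]
ft_force: [4.8, 1.1, 4.7]
width: -0.003
finger_force: 2.7
```

Run:
```python
from rig import r
import cv2
o=r.get_obs(); print(o["time"],o["tool_pos"].round(4),o["ft_force"].round(1))
b=r.camera("side")[150:330,190:370,::-1]
cv2.imwrite("pics/side2.png",cv2.resize(cv2.convertScaleAbs(b,alpha=1.6),None,fx=3.3,fy=3.3,interpolation=cv2.INTER_CUBIC))
```

```text
7.9 [0.6618 0.2165 0.3036] [4.8 1.1 4.7]
```

View pics/side2.png

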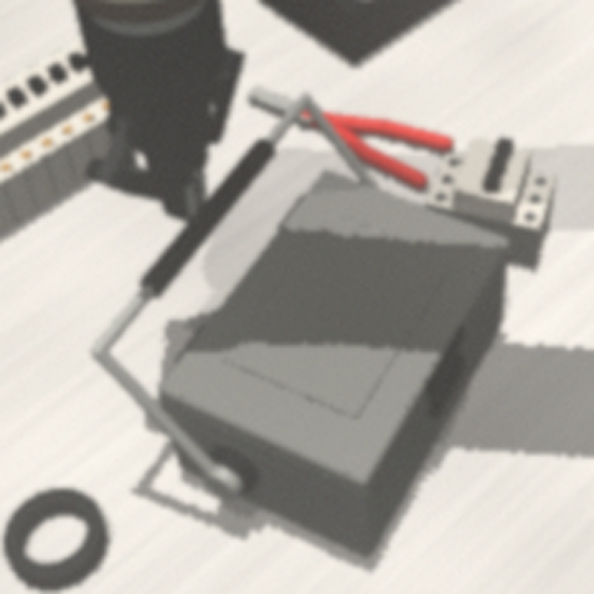

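The finger is behind the sleeve at crop (200,190) and raising the bail; the case hasn't moved. I'm continuing along the arc.

Emit:
arm_command --pt "-0.032 -0.01 0.023 0 1" --pt "-0.063 -0.02 0.045 0 1" --pt "-0.097 -0.03 0.064 0 1" --pt "-0.131 -0.041 0.082 0 1" --pt "-0.166 -0.052 0.097 0 1" --pt "-0.201 -0.063 0.112 0 1" --pt "-0.238 -0.074 0.124 0 1" --pt "-0.274 -0.085 0.134 0 1" --pt "-0.312 -0.097 0.142 0 1" --pt "-0.349 -0.108 0.148 0 1" --pt "-0.387 -0.12 0.151 0 1" --pt "-0.425 -0.132 0.153 0 1" --pt "-0.463 -0.144 0.152 0 1" --pt "-0.501 -0.156 0.15 0 1" --pt "-0.538 -0.168 0.145 0 1" --pt "-0.576 -0.179 0.139 0 1" --pt "-0.576 -0.179 0.139 0 1"

```text
time: 9.37
tool_pos: [0.5718, 0.1881, 0.3176]
ee_rot: [180.0, 0.1, 17.2]
ft_force: [-0.1, 0.1, -0.5]
width: 0.002
finger_force: 0.0
```

Emit:
arm_command --pt "-0.037 -0.011 -0.01 0 1" --pt "-0.073 -0.023 -0.019 0 1" --pt "-0.109 -0.034 -0.032 0 1" --pt "-0.145 -0.045 -0.046 0 1" --pt "-0.179 -0.055 -0.063 0 1" --pt "-0.213 -0.066 -0.081 0 1" --pt "-0.246 -0.076 -0.102 0 1" --pt "-0.278 -0.086 -0.123 0 1" --pt "-0.308 -0.096 -0.147 0 1" --pt "-0.337 -0.105 -0.172 0 1" --pt "-0.365 -0.114 -0.198 0 1" --pt "-0.392 -0.122 -0.22 0 1" --pt "-0.392 -0.122 -0.22 0 1"

```text
time: 10.45
tool_pos: [0.5139, 0.1699, 0.2844]
ee_rot: [-180.0, 0.0, 17.2]
ft_force: [0.6, 0.2, -0.2]
width: 0.003
finger_force: 0.2
```

Run:
```python
from rig import r
import cv2
o=r.get_obs(); print(o["time"],o["tool_pos"].round(4),o["ft_force"].round(1))
b=r.camera("side")[150:330,190:370,::-1]
cv2.imwrite("pics/side3.png",cv2.resize(cv2.convertScaleAbs(b,alpha=1.6),None,fx=3.3,fy=3.3,interpolation=cv2.INTER_CUBIC))
```

```text
10.45 [0.5139 0.1699 0.2844] [ 0.6  0.2 -0.2]
```

View pics/side3.png

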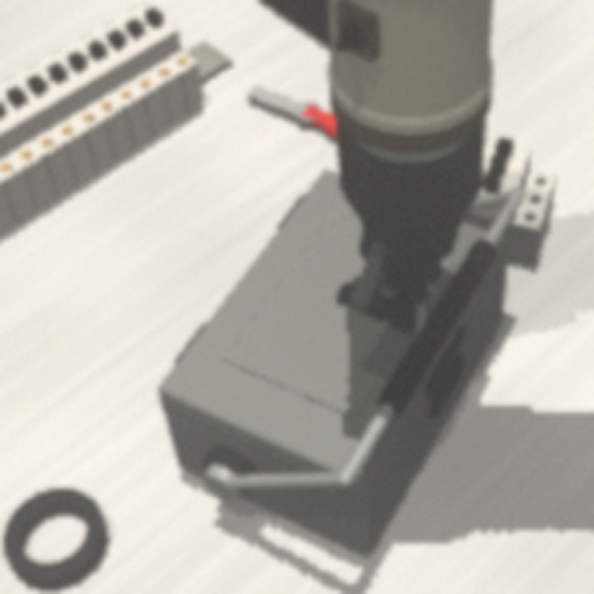

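The bar is over the front now, with sleeve ends at crop (390,405) and (490,248), and the case is unmoved. Next: compute the bail angle and the downward path.

Run:
```python
from fit import *
q=np.load("q.npy"); c=r.get_obs()["tool_pos"]
uv=np.array([[190+390/3.3,150+405/3.3],[190+490/3.3,150+248/3.3]])
s=least_squares(lambda b:(proj("side",[world(bail(y,b[0]),q) for y in(.065,-.065)])-uv).ravel(),[2.2]); print(s.x,np.degrees(s.x)+8,s.fun.round(1))
print("above",((world([.02+.114*np.cos(np.radians(137))-.004,0,.173+.15],q)-c)/.15).round(3))
for a in (131,134,137,140,143,146,149,152,155,158,161,164,167,170,172):
    p=np.array(bail(0,np.radians(a-8)))+[-.004,0,.173+.008]; print(a,((world(p,q)-c)/.15).round(3))
```

```text
[2.30120343] [139.84924424] [-0.7  1.3 -0.9  0. ]
above [-0.135 -0.039  0.255]
131 [-0.08  -0.022  0.215]
134 [-0.108 -0.031  0.188]
137 [-0.135 -0.039  0.16 ]
140 [-0.16  -0.047  0.13 ]
143 [-0.184 -0.054  0.099]
146 [-0.206 -0.061  0.066]
149 [-0.226 -0.068  0.033]
152 [-0.245 -0.073 -0.002]
155 [-0.262 -0.079 -0.037]
158 [-0.277 -0.083 -0.074]
161 [-0.29  -0.088 -0.111]
164 [-0.302 -0.091 -0.149]
167 [-0.311 -0.094 -0.188]
170 [-0.319 -0.096 -0.227]
172 [-0.323 -0.098 -0.253]
```

Emit:
arm_command --pt "0.04 0.012 0.05 0 1" --pt "0.04 0.012 0.3 0 1" --pt "0.04 0.012 0.3 0 1" --pt "-0.16 -0.047 0.3 0 1" --pt "-0.16 -0.047 0.3 0 1" --pt "-0.165 -0.049 0.2 0 1" --pt "-0.17 -0.05 0.14 0 1" --pt "-0.184 -0.054 0.1 0 1" --pt "-0.195 -0.058 0.082 0 1" --pt "-0.206 -0.061 0.066 0 1" --pt "-0.216 -0.064 0.05 0 1" --pt "-0.226 -0.068 0.033 0 1" --pt "-0.236 -0.07 0.016 0 1" --pt "-0.245 -0.073 0 0 1"

```text
time: 11.67
tool_pos: [0.4777, 0.1594, 0.2855]
ee_rot: [180.0, -0.0, 17.2]
ft_force: [-2.1, -1.6, 8.2]
width: -0.0
finger_force: 4.0
```

Emit:
arm_command --pt "-0.008 -0.003 -0.017 0 1" --pt "-0.017 -0.006 -0.035 0 1" --pt "-0.025 -0.008 -0.053 0 1" --pt "-0.032 -0.01 -0.072 0 1" --pt "-0.032 -0.01 -0.072 0 1"

```text
time: 12.08
tool_pos: [0.4723, 0.1579, 0.2746]
ee_rot: [180.0, 0.1, 17.2]
ft_force: [-3.0, -1.0, 5.9]
width: -0.003
finger_force: 3.1
```

Emit:
arm_command --pt "-0.007 -0.002 -0.018 0 1" --pt "-0.013 -0.005 -0.037 0 1" --pt "-0.02 -0.006 -0.056 0 1" --pt "-0.025 -0.008 -0.075 0 1" --pt "-0.03 -0.01 -0.095 0 1" --pt "-0.03 -0.01 -0.095 0 1" --pt "-0.03 -0.01 -0.095 0 1"

```text
time: 12.67
tool_pos: [0.4684, 0.1562, 0.2599]
ee_rot: [-180.0, 0.0, 17.2]
ft_force: [0.1, -0.3, 0.7]
width: -0.001
finger_force: 0.0
```

The force dropped away, so the detent has snapped. I'll make a gentle follow-down check to near the home height, then retreat upward and look.

Emit:
arm_command --pt "-0.005 -0.002 -0.03 0 1" --pt "-0.01 -0.003 -0.06 0 1" --pt "-0.01 -0.003 -0.08 0 1" --pt "-0.01 -0.003 -0.08 0 1"

```text
time: 13.0
tool_pos: [0.4668, 0.1557, 0.2477]
ee_rot: [180.0, 0.0, 17.2]
ft_force: [-0.0, -1.7, 0.1]
width: 0.003
finger_force: 0.0
```

Emit:
arm_command --pt "-0.02 -0.006 0.1 0 1" --pt "-0.02 -0.006 0.4 0 1" --pt "-0.02 -0.006 0.8 0 1" --pt "-0.3 -0.6 1 0 1" --pt "-0.3 -1 1 0 1" --pt "-0.3 -1 1 0 1" --pt "-0.3 -1 1 0 1" --pt "-0.3 -1 1 0 1" --pt "-0.3 -1 1 0 1" --pt "-0.3 -1 1 0 1"

```text
time: 13.83
tool_pos: [0.422, 0.0058, 0.3984]
ee_rot: [180.0, -0.0, 17.1]
ft_force: [0.4, 0.4, -0.1]
width: 0.001
finger_force: 0.0
```

Run:
```python
from fit import *
o=r.get_obs(); print(o["time"],o["tool_pos"].round(4),o["ft_force"].round(1))
im=r.camera("side"); b=im[150:330,190:370,::-1]
cv2.imwrite("pics/side4.png",cv2.resize(cv2.convertScaleAbs(b,alpha=1.6),None,fx=3.3,fy=3.3,interpolation=cv2.INTER_CUBIC))
q=np.load("q.npy")
k=lambda P:((proj("side",P)-[190,150])*3.3).round(0).tolist()
for b in (2.6,2.7,2.86): print(b,k([world(bail(y,b),q) for y in(.065,-.065)]))
print("lid",k([world(lid(.1,0),q),world(lid(-.1,0),q)]))
```

```text
13.8333 [0.422  0.0058 0.3984] [ 0.4  0.4 -0.1]
2.6 [[416.0, 449.0], [510.0, 287.0]]
2.7 [[422.0, 462.0], [515.0, 300.0]]
2.86 [[428.0, 480.0], [519.0, 319.0]]
lid [[363.0, 486.0], [512.0, 238.0]]
```

View pics/side4.png

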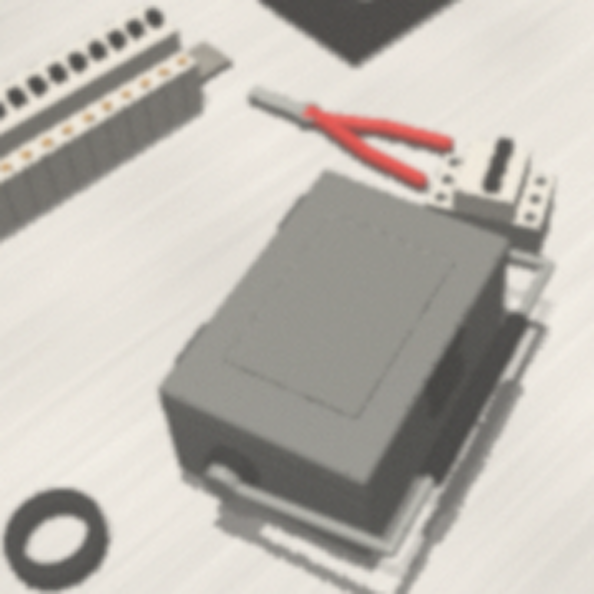

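The picture shows the lid shut, with its corners at (370,485) and (510,238). The sleeve ends at about (430,478) and (520,320) match the 2.86 rad prediction, and the case and bystanders are unmoved. Handing in.

```bash
python3 -c "
from rig import r
print(r.close_job())"
```

```text
the job is handed in; nothing more can be done
None
```

The lid is shut past its catch, the bail is seated in its front detent, and the job is handed in at about 14 s; the last side view shows both home and the case unmoved, but the hand-in returned no verdict.

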